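Point out the sample to rerun and its free well

TASK

Show the technician which sample is to be rerun and where it goes: with the green key still up, point at the red-capped tube with the fingertips about 2 cm directly above its cap, without contact, and stay there for two seconds; then point in the same way at the free well with the yellow ring in the loading block, again for two seconds, and last confirm the request by pressing the green key all the way down (it stays down) and move clear. Do not touch, lift or move the tubes, the cups, the rack, the block or the other loose things on the bench, and leave the red key alone.

Things in the scene. Friction and masses are not known exactly. Their poses are not given: they have to be found in the camera images.
- red_cap (a point): centre of the top face of the red cap of the red-capped sample tube, 122 mm above the bench; cap 18 mm in diameter, 20 mm high. The tube stands in one of the five places of the grey rack
- red_tube: the red-capped tube: clear, paper label, 16 mm in diameter, 112 mm tall with its cap, 20 g, loose; origin at its foot (10 mm above the bench), z up along the tube
- blue_tube: sample tube of the same size with a blue cap (its top 112 mm above this origin, which is at its foot); a bystander
- purple_tube: sample tube of the same size with a purple cap (its top 112 mm above this origin, which is at its foot); a bystander
- green_tube: sample tube of the same size with a green cap (its top 112 mm above this origin, which is at its foot); a bystander
- white_tube: sample tube of the same size with a white cap (its top 112 mm above this origin, which is at its foot); a bystander
- rack: fixed grey tube rack, 60 x 210 x 70 mm high; origin under its centre; its five places lie in a row along its y axis, 38 mm apart, the middle one over the origin; tube caps stand 52 mm above its top
- free_well (a point): centre of the mouth of the one free well of the loading block, at the top of the yellow ring (32 mm outside, 23 mm inside, 3 mm high) that lies around it; 53 mm above the bench
- free_ring: the yellow ring, fixed to the block; origin at its underside, on the axis of the free well
- block: fixed blue loading block, 70 x 200 x 50 mm high; origin under its centre; its four wells lie in a row along its y axis, 45 mm apart (at -67.5, -22.5, 22.5 and 67.5 mm); three hold sample cups
- cup0: white-capped sample cup, 17 mm in diameter, 32 mm tall, loose in a well of the block and standing 12 mm above the block's top; origin at its foot; a bystander
- cup1: white-capped sample cup, 17 mm in diameter, 32 mm tall, loose in a well of the block and standing 12 mm above the block's top; origin at its foot; a bystander
- cup2: white-capped sample cup, 17 mm in diameter, 32 mm tall, loose in a well of the block and standing 12 mm above the block's top; origin at its foot; a bystander
- panel: fixed cream-coloured request panel, 140 (x) x 85 (y) x 35 mm high; origin under its centre; it carries one green and one red mushroom key, 66 mm apart along its x axis
- green_key_top (a point): centre of the top of the green key: a round head 34 mm in diameter, 10 mm thick, its top 65 mm above the bench when up and 57 mm when down; it moves straight down; the black collar round its stem reaches up to 41 mm above the bench
- green_key (a joint): travel of the green key: 0 up, 0.008 m fully down. It needs about 4 N, has no spring, and stays where it is pressed to
- red_key (a joint): travel of the like red (cancel) key, which stands at the other end of the panel: 0 up, 0.008 m down; to be left alone
- bottle: white reagent bottle, 60 mm in diameter, 150 mm tall; origin at its foot; a bystander
- jar: amber jar, 64 mm in diameter, 90 mm tall; origin at its foot; a bystander
- tape: roll of tape lying flat, 80 mm in diameter, 20 mm high; origin under its centre; a bystander

How it is judged (in metres and radians):
On the way, in this order (a step that is already met when the one before it is completed fails the run):
1. the fingertips are held just above the red cap, the green key still up (horizontal distance between the grasp point and red_cap below 0.016 m and z of the grasp point in the frame of red_cap between 0.012 and 0.065 m and value of joint green_key below 0.002 m), for 1.5 s.
2. the fingertips are held just above the free well, the green key still up (horizontal distance between the grasp point and free_well below 0.016 m and z of the grasp point in the frame of free_well between 0.012 and 0.065 m and value of joint green_key below 0.002 m), for 1.5 s.
3. the green key is pressed down (value of joint green_key above 0.006 m), for 0.1 s.
At the end, for the whole second after the job is handed in: Green key down by more than 6 of its 8 mm, red key up (under 2 mm), and every tube, cup and other loose thing upright, at rest and within 8 mm of where it began (value of joint green_key above 0.006 m and value of joint red_key below 0.002 m and distance of each of red_tube, blue_tube, purple_tube, green_tube, white_tube, cup0, cup1, cup2, bottle, jar, tape from where it was at the start of the episode below 0.008 m and linear speed of each of red_tube, blue_tube, purple_tube, green_tube, white_tube, cup0, cup1, cup2, bottle, jar, tape below 0.02 m/s and angle between each of red_tube, blue_tube, purple_tube, green_tube, white_tube, cup0, cup1, cup2, bottle, jar, tape's own z axis and vertical below 0.12 rad); the robot touches nothing.
It fails at once if the robot touches a tube, cup, the rack, the block or its ring (contact force between any of red_tube, blue_tube, purple_tube, green_tube, white_tube, cup0, cup1, cup2, rack, block, free_ring and the fingers above 0.3 N or contact force between any of red_tube, blue_tube, purple_tube, green_tube, white_tube, cup0, cup1, cup2, rack, block, free_ring and the arm above 0.3 N).
It fails at once if the robot touches another loose thing on the bench (contact force between any of bottle, jar, tape and the fingers above 0.3 N or contact force between any of bottle, jar, tape and the arm above 0.3 N).
It fails at once if a loose thing is lifted or shifted (distance of any of red_tube, blue_tube, purple_tube, green_tube, white_tube, cup0, cup1, cup2, bottle, jar, tape from where it was at the start of the episode above 0.01 m).
It fails at once if the red key is pressed (value of joint red_key above 0.002 m).
It also fails if it takes over 58 s, if anything falls off the work surface, if the arm or the gripper's body presses on something with over 40 N, if the wrist force passes 120 N, or if a joint passes its speed limit or range.

ROBOT

A 7-joint arm with a two-finger parallel gripper is mounted at the origin on the work surface. World frame = base frame: x ahead of the robot, y to its left, z up, the work surface at z = 0. Lengths are in mm, angles in degrees, forces in N, time in s.
With the tool pointing down it reaches from about 400 to 900 mm from the base axis. Payload 5.5 kg.
Tool frame: the origin (TCP) lies midway between the tips of the shut fingers; the grasp point (between the pads) lies 19 mm behind it; z points along the fingers, x is the direction in which the jaws open and shut, and the axes are right-handed (so a half turn about z gives the same grasp; the last joint's range is limited). The gripper opens to 92 mm and grips with 3 to 60 N. Pads are 19 mm wide; open, the fingers measure 130 mm over their backs; the gripper's body (75 mm by 190 mm) begins 47 mm behind the grasp point.
Start: joints at [84.408, 28.699, -24.465, 88.831, 12.651, 65.22, -12.049], TCP at [229.498, -608.137, 226.729] pointing down, gripper open.
Joint ranges: [-164.97, 164.97], [-17.58, 116.51], [-87.97, 89.64], [11.32, 138.91], [-80.73, 260.73], [10.89, 115.49], [-147.41, 147.41]. Speed limits (degrees/s): [147.25, 147.25, 180, 180, 180, 180, 180].

INTERFACE

Orientations are given as a 3x3 rotation matrix whose columns are the frame's x, y, z axes.
In Python, from cell import bot, optics gives the robot as it stands.
- The arm moves only by the tool servo_tool, never from a script. Its argument "plan" is one flat list of numbers, 6 for each row, row after row: the shift along the tool's x, y, z in mm, then the turn, a rotation vector about the tool's x, y, z in rad. A call has 1 to 10 rows; each row shifts and turns the commanded pose from where the row before left it, along the tool's axes as they then stand; what a row does not reach is not made up. A row lasts 1/12 s, in which the tool goes at most 41.7 mm and 7.16 degrees, less where a joint would pass 70% of its speed; a pose out of reach is approached as far as the arm can. A call with a gripper value outside its range is refused whole. "hand" is the closure, from -1 (fully open) to 1 (shut), set as the call begins (left out, the last holds). The fingers move at their own pace and stop on an object; the grip force is fixed at half the most. Time passes only in rows, so rows that do not move let the fingers close. It gives the time, the measured TCP pose, the force and the opening at its end, in the units of the state.
- bot.state(): the state, without advancing time (a new reading comes with each control period).
- optics.capture(name): name is "scene" or "top" or "wrist"; returns a dict with "frame" (384x512x3 uint8, blue, green, red), "fovy" (degrees; the focal length in pixels is half the picture's height over the tangent of half this angle, whatever the lens; pixels are square), "cx", "cy" (the principal point, pixels), "pose" (4x4, takes a point from camera to world coordinates); the wrist camera has in their place "hand_eye" (4x4, takes a point from camera to tool coordinates, whose origin is the TCP and whose axes are the tool frame's). Camera axes: x right, y down, z forward; pixel columns grow to the right and rows downward; lengths in mm; the calibration is good to about 2 mm. A picture is of the moment at which its call begins: read the wrist's pose just before it. There is no depth.
- bot.job_done(): hands the job in, once; it reports no verdict.
Trained networks look in a picture, given as the dict that the camera call returned (one of the last four; its "shot" number tells which), for a name from the list of things; names that differ only in an ending like _2 or _b are one class to them, and where a whole thing is asked for, a point or a joint stands for the part that bears it (a point fixed in the world has none). Each returns a list of dicts, best first, with "conf" (0 to 1); they miss things now and then, are a little off and sometimes report something else, mostly with a low value. They report only what shows in the picture. A call takes as long as a camera call.
- optics.spot_in(picture, query): "point" ([column, row] in pixels, amid what is visible of it).
- optics.trace(picture, query): "region" (384x512 bool, what is visible of it) and "point" ([column, row] in pixels, amid what is visible of it).
- optics.mark_of(picture, query): "point" ([column, row] in pixels: a listed point, or the origin of a listed thing).
The state is a dict: "time_s": time; "joint_positions": joint angles; "joint_velocities": joint speeds; "effort": joint torques, N m; "ee_pos": TCP position; "eef_rot": TCP orientation; "contact_force": force on the tool from outside, world axes, zero at the start; "torque": the same for the moment, N m; "opening": opening from 0.0 (shut) to 1.0 (fully open).
Only numpy, scipy, OpenCV 4.12 (cv2) and the standard library are available. Lean on these libraries where they do the work, as an engineer would, in place of code of your own. Each camera call takes 0.05 s, during which the arm holds its last target. There are 200 camera calls.

## Working session

There is one attempt and no reset: what is moved stays moved. The work goes in short steps, Python scripts to look and compute and a tool call to move; the robot and the scene stay as the last step left them, time stands still between calls to the robot, and variables do not carry over. Pictures are saved under pics/ and viewed, about 8 in all and at most 12, crops included, and the job is handed in when it is done.

Besides the shell and the picture viewer there is one more tool, called after ">>>" as name(argument=value, ...) on one line, values as JSON. servo_tool: Moves the arm, as the interface text tells. Its arguments: {"type":"object","properties":{"plan":{"type":"array","items":{"type":"number"}},"hand":{"type":"number"}},"required":["plan"]}

```bash
mkdir -p pics
cat > h.py <<'E'
import numpy as np, cv2
from cell import bot, optics
def ray(p,px):
    f=p["frame"].shape[0]/2/np.tan(np.radians(p["fovy"])/2)
    d=np.array([(px[0]-p["cx"])/f,(px[1]-p["cy"])/f,1.])
    T=np.array(p["pose"]); return T[:3,3],T[:3,:3]@d
def atz(p,px,z):
    o,d=ray(p,px); return o+d*(z-o[2])/d[2]
def tri(l):
    A=np.zeros((3,3));b=np.zeros(3)
    for o,d in l:
        d=d/np.linalg.norm(d);M=np.eye(3)-np.outer(d,d);A+=M;b+=M@o
    return np.linalg.solve(A,b)
Z=dict(red_cap=122,free_well=53,green_key_top=65,red_tube=10,blue_tube=10,purple_tube=10,green_tube=10,white_tube=10,rack=0,block=0,panel=0,bottle=0,jar=0,tape=0,cup0=30)
E
python3 - <<'E'
from h import *
s=bot.state();print(s["time_s"],s["ee_pos"],np.round(s["eef_rot"],3).tolist(),s["opening"],s["contact_force"])
for n in("scene","top"):
    p=optics.capture(n);cv2.imwrite(f"pics/{n}.png",p["frame"]);print(n,np.round(p["pose"],2).tolist(),p["fovy"])
    for q,z in Z.items():
        r=optics.mark_of(p,q)
        print(q,[(np.round(x["point"]).tolist(),round(x["conf"],2),np.round(atz(p,x["point"],z)).tolist()) for x in r[:4 if q=="cup0" else 2]])
E
```

```text
0.0 [ 229.13928769 -607.50786382  225.67527716] [[0.353, -0.936, -0.001], [-0.936, -0.353, 0.002], [-0.002, -0.0, -1.0]] 0.999951525354829 [ 0.08125607 -0.53109149  0.14684269]
scene [[0.63, 0.43, -0.64, 1306.95], [0.78, -0.34, 0.53, -576.22], [0.01, -0.83, -0.55, 710.36], [0.0, 0.0, 0.0, 1.0]] 47.39083599021504
red_cap [([318.0, 125.0], 0.65, [492.0, 362.0, 122.0])]
free_well [([141.0, 215.0], 0.52, [476.0, -241.0, 53.0]), ([317.0, 123.0], 0.43, [382.0, 478.0, 53.0])]
green_key_top [([321.0, 123.0], 0.62, [406.0, 471.0, 65.0]), ([254.0, 204.0], 0.56, [627.0, -8.0, 65.0])]
red_tube [([317.0, 125.0], 0.35, [335.0, 537.0, 10.0])]
blue_tube []
purple_tube [([295.0, 247.0], 0.71, [764.0, 10.0, 10.0]), ([143.0, 216.0], 0.33, [431.0, -217.0, 10.0])]
green_tube []
white_tube []
rack [([298.0, 163.0], 0.7, [473.0, 306.0, 0.0])]
block [([121.0, 247.0], 0.73, [492.0, -311.0, 0.0])]
panel [([249.0, 215.0], 0.97, [587.0, 10.0, 0.0])]
bottle [([219.0, 285.0], 0.72, [741.0, -199.0, 0.0]), ([125.0, 233.0], 0.51, [451.0, -280.0, 0.0])]
jar [([345.0, 216.0], 0.83, [750.0, 207.0, 0.0])]
tape [([292.0,
[... 665 characters left out ...]
8, [480.0, 331.0, 10.0])]
purple_tube [([156.0, 165.0], 0.7, [727.0, 210.0, 10.0]), ([125.0, 270.0], 0.42, [468.0, 289.0, 10.0])]
green_tube [([141.0, 267.0], 0.68, [472.0, 251.0, 10.0])]
white_tube []
rack [([125.0, 264.0], 0.83, [482.0, 292.0, 0.0])]
block [([365.0, 246.0], 0.97, [492.0, -303.0, 0.0])]
panel [([237.0, 218.0], 0.59, [580.0, 12.0, 0.0])]
bottle [([312.0, 160.0], 0.97, [723.0, -191.0, 0.0])]
jar [([153.0, 166.0], 0.94, [728.0, 220.0, 0.0]), ([93.0, 261.0], 0.6, [493.0, 371.0, 0.0])]
tape [([233.0, 153.0], 0.71, [751.0, 13.0, 0.0])]
cup0 [([399.0, 240.0], 0.54, [500.0, -380.0, 30.0]), ([365.0, 250.0], 0.51, [482.0, -294.0, 30.0]), ([379.0, 245.0], 0.49, [491.0, -329.0, 30.0])]
```

```bash
python3 -c "
import cv2,numpy as np
a=np.hstack([cv2.imread('pics/scene.png'),cv2.imread('pics/top.png')]);cv2.imwrite('pics/both.png',cv2.resize(a,(800,300),interpolation=cv2.INTER_AREA))"
```

```text
(no output)
```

View pics/scene.png

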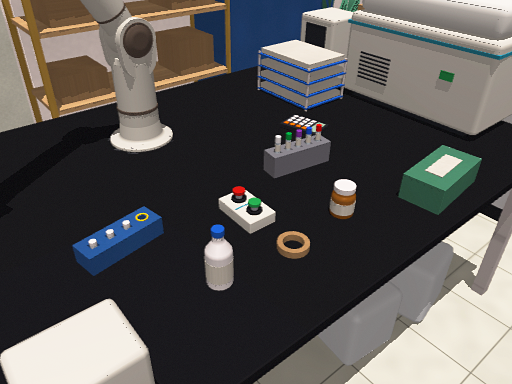

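View pics/top.png

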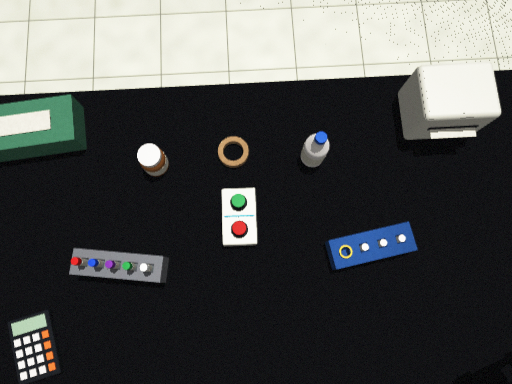

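The scene picture shows the red cap at about (318,127), at the far end of the rack. The yellow ring is at (141,217) and the green key at (254,203). In the top picture the red cap is at (76,262), the ring at (346,252), the green key at (238,201) and the red key at (239,228).

Run:
```python
from h import *
S={}
def blob(p,box,f):
    x0,y0,x1,y1=box;b,g,r=[p["frame"][y0:y1,x0:x1,i].astype(int) for i in range(3)]
    m=f(b,g,r);ys,xs=np.nonzero(m);return [(xs.min()+xs.max())/2+x0,(ys.min()+ys.max())/2+y0],[xs.mean()+x0,ys.mean()+y0],m.sum()
red=lambda b,g,r:(r>100)&(g<r*.4)&(b<r*.4)
yel=lambda b,g,r:(r>100)&(g>90)&(b<.5*g)
grn=lambda b,g,r:(g>90)&(r<.5*g)&(b<.7*g)
P={n:optics.capture(n) for n in("scene","top")}
for n,z,cz,bs,bt,f in [("cap",122,112,(308,115,328,140),(66,252,86,272),red),("ring",53,52,(130,208,152,226),(335,241,358,263),yel),("gkey",65,61,(240,192,268,216),(225,188,252,212),grn),("rkey",65,61,(225,180,252,200),(225,215,252,240),red)]:
    a=blob(P["scene"],bs,f);t=blob(P["top"],bt,f)
    print(n,a,t,"tri",tri([ray(P["scene"],a[1]),ray(P["top"],t[1])]).round(1),"scene",atz(P["scene"],a[1],cz).round(1),"top",atz(P["top"],t[1],cz).round(1))
for n,px in [("rack ends",(72,256)),("rack",(164,262)),("white",(144,267))]: print(n,atz(P["top"],px,122 if n=="white" else 70).round())
c=cv2.resize(P["top"]["frame"][190:290,60:260],None,fx=4,fy=4,interpolation=cv2.INTER_CUBIC);cv2.imwrite("pics/c.png",c)
s=bot.state();print(s["joint_positions"])
w=optics.capture("wrist");print(np.round(w["hand_eye"],2).tolist(),w["fovy"])
```

```text
cap ([np.float64(318.5), np.float64(127.5)], [np.float64(318.4634146341463), np.float64(127.51219512195122)], np.int64(41)) ([np.float64(75.0), np.float64(260.5)], [np.float64(74.77049180327869), np.float64(260.3606557377049)], np.int64(61)) tri [488.1 369.  111.1] scene [489.2 365.7 112. ] top [488.9 369.9 112. ]
ring ([np.float64(141.5), np.float64(216.5)], [np.float64(141.4468085106383), np.float64(216.48936170212767)], np.int64(47)) ([np.float64(345.0), np.float64(251.5)], [np.float64(345.1914893617021), np.float64(251.36170212765958)], np.int64(47)) tri [ 479.  -241.7   50.2] scene [ 481.2 -242.8   52. ] top [ 478.9 -241.2   52. ]
gkey ([np.float64(254.0), np.float64(202.5)], [np.float64(254.14563106796118), np.float64(202.2135922330097)], np.int64(103)) ([np.float64(237.5), np.float64(200.5)], [np.float64(237.95744680851064), np.float64(200.34751773049646)], np.int64(141)) tri [614.1   5.1  58.9] scene [616.4   3.3  61. ] top [613.6   4.9  61. ]
rkey ([np.float64(238.0), np.float64(190.5)], [np.float64(238.2941176470588), np.float64(190.37254901960785)], np.int64(102)) ([np.float64(238.5), np.float64(227.5)], [np.float64(238.74358974358975), np.float64(227.66666666666666)], np.int64(156)) tri [547.8   6.1  59.7] scene [549.2   4.5  61. ] top [547.8   6.3  61. ]
rack ends [502. 394.  70.]
rack [477. 182.  70.]
white [466. 215. 122.]
[ 84.4093497   28.69796942 -24.46690397  88.83340912  12.65061057
  65.2177049  -12.04924117]
[[1.0, 0.0, -0.0, 0.64], [-0.0, 0.97, 0.26, -69.36], [0.0, -0.26, 0.97, -157.39], [0.0, 0.0, 0.0, 1.0]] 61.77079805974756
```

Both views agree to about 3 mm: cap ≈ (488.5, 369), well ≈ (479.5, -242), green key ≈ (614.5, 4.5). I'll swing round on an arc at a safe height with the gripper shut.

>>> servo_tool(plan=[0,-20,0,0,0,-0.03,-1,-38,0,0,0,-0.06,-1,-38,0,0,0,-0.06,-1,-38,0,0,0,-0.06,-1,-38,0,0,0,-0.06,-1,-38,0,0,0,-0.06,-1,-38,0,0,0,-0.06,-1,-38,0,0,0,-0.06,-1,-38,0,0,0,-0.06,-1,-38,0,0,0,-0.06], hand=1)

```text
time_s: 2.58
ee_pos: [517.7, -392.7, 226.9]
eef_rot: [[0.804, -0.594, 0.001], [-0.594, -0.804, -0.0], [0.001, -0.0, -1.0]]
contact_force: [0.5, 0.1, 0.4]
opening: 0.324
```

```bash
cat >> h.py <<'E'
def rep():
    s=bot.state();R=np.array(s["eef_rot"]);p=np.array(s["ee_pos"])
    print(round(s["time_s"],2),p.round(1),R.round(3).tolist(),"q",np.round(s["joint_positions"]),"F",np.round(s["contact_force"],1),round(s["opening"],2))
    return p,R
E
python3 -c "from h import *;rep()"
```

```text
2.58 [ 517.7 -392.7  226.9] [[0.804, -0.594, 0.001], [-0.594, -0.804, -0.0], [0.001, -0.0, -1.0]] q [ 60.  31. -35.  89.  19.  67. -16.] F [0.5 0.1 0.4] 0.32
```

>>> servo_tool(plan=[-2,-38,0,0,0,-0.06,-2,-38,0,0,0,-0.06,-2,-38,0,0,0,-0.06,-2,-38,0,0,0,-0.06,-2,-38,0,0,0,-0.06,-2,-38,0,0,0,-0.06,-2,-38,0,0,0,-0.06,-2,-38,0,0,0,-0.06,-2,-38,0,0,0,-0.06,-2,-38,0,0,0,-0.06])

```text
time_s: 3.42
ee_pos: [633.3, -35.8, 226.9]
eef_rot: [[0.999, -0.036, 0.001], [-0.036, -0.999, 0.0], [0.001, -0.0, -1.0]]
contact_force: [1.0, -0.1, 0.6]
opening: 0.009
```

>>> servo_tool(plan=[-2,-37,0,0,0,-0.06,-2,-37,0,0,0,-0.06,-2,-37,0,0,0,-0.06,-2,-37,0,0,0,-0.06,-2,-37,0,0,0,-0.06,-2,-37,0,0,0,-0.06,-2,-37,0,0,0,-0.06,-2,-37,0,0,0,-0.06,-2,-30,0,0,0,-0.05,0,0,0,0,0,0])

```text
time_s: 4.25
ee_pos: [547.3, 283.3, 227.9]
eef_rot: [[0.875, 0.484, -0.001], [0.484, -0.875, 0.005], [0.001, -0.005, -1.0]]
contact_force: [-0.6, 1.0, 1.1]
opening: 0.003
```

```bash
cat >> h.py <<'E'
def wrist(name):
    p,R=rep();w=optics.capture("wrist");T=np.eye(4);T[:3,:3]=R;T[:3,3]=p
    w["pose"]=T@np.array(w["hand_eye"]);cv2.imwrite(f"pics/{name}.png",w["frame"]);return p,R,w
def proj(w,X):
    f=w["frame"].shape[0]/2/np.tan(np.radians(w["fovy"])/2);c=(np.linalg.inv(w["pose"])@np.r_[X,1])[:3]
    return np.round([w["cx"]+f*c[0]/c[2],w["cy"]+f*c[1]/c[2]],1)
E
python3 - <<'E'
from h import *
p,R,w=wrist("w1")
print("tool shift",(R.T@(np.array([488.5,369,142])-p)).round(1),"proj",proj(w,[488.5,369,122]))
for q in("red_cap",):
    for x in optics.mark_of(w,q): print(q,np.round(x["point"],1),x["conf"],atz(w,x["point"],122).round(1))
E
```

```text
4.25 [547.3 283.3 227.9] [[0.875, 0.484, -0.001], [0.484, -0.875, 0.005], [0.001, -0.005, -1.0]] q [  9.  34. -55.  93.  29.  69. -24.] F [-0.6  1.   1.1] 0.0
tool shift [ -10.2 -103.    86.4] proj [246.2  58. ]
red_cap [244.2  60.4] 0.72 [488.  366.8 122. ]
```

View pics/w1.png

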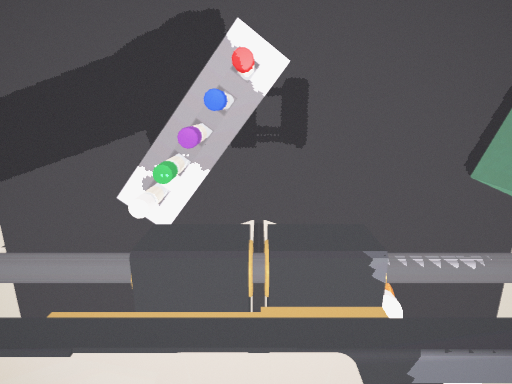

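The wrist picture shows the red cap at about (243,59). The prediction was (246,58), so the measurement holds. I'll move over the cap, then look again.

>>> servo_tool(plan=[-2,-26,0,0,0,0,-3,-26,0,0,0,0,-3,-26,0,0,0,0,-2,-24,0,0,0,0,0,0,20,0,0,0,0,0,20,0,0,0,0,0,0,0,0,0,0,0,0,0,0,0])

```text
time_s: 5.02
ee_pos: [496.9, 357.4, 185.7]
eef_rot: [[0.884, 0.468, -0.002], [0.468, -0.884, -0.002], [-0.002, 0.001, -1.0]]
contact_force: [0.7, 0.4, 0.5]
opening: 0.003
```

Run:
```python
from h import *
p,R,w=wrist("w2")
print("tool shift",(R.T@(np.array([488.5,369,142])-p)).round(1),"proj",proj(w,[488.5,369,122]))
for x in optics.mark_of(w,"red_cap"): print(np.round(x["point"],1),x["conf"],atz(w,x["point"],122).round(1))
```

```text
5.02 [496.9 357.4 185.7] [[0.884, 0.468, -0.002], [0.468, -0.884, -0.002], [-0.002, 0.001, -1.0]] q [ -0.  36. -53.  96.  31.  65. -35.] F [0.7 0.4 0.5] 0.0
tool shift [ -1.9 -14.2  43.7] proj [257.  183.8]
```

View pics/w2.png

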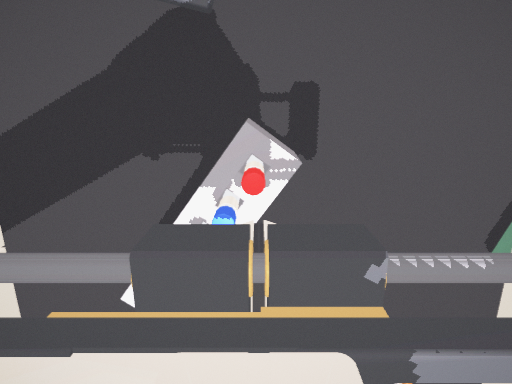

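The red cap's top is at about (253,181), against a predicted (257,184), an offset of about 2 mm. I'll take half of that, go down 42 mm and hold.

>>> servo_tool(plan=[-2,-8,0,0,0,0,-1,-7,0,0,0,0,0,0,14,0,0,0,0,0,14,0,0,0,0,0,14,0,0,0,0,0,0,0,0,0,0,0,0,0,0,0,0,0,0,0,0,0])

```text
time_s: 5.78
ee_pos: [486.4, 371.2, 144.3]
eef_rot: [[0.882, 0.47, -0.001], [0.47, -0.882, -0.0], [-0.001, -0.0, -1.0]]
contact_force: [-0.6, 0.7, 0.4]
opening: 0.006
```

>>> servo_tool(plan=[0,0,0,0,0,0,0,0,0,0,0,0,0,0,0,0,0,0,0,0,0,0,0,0,0,0,0,0,0,0,0,0,0,0,0,0,0,0,0,0,0,0,0,0,0,0,0,0,0,0,0,0,0,0,0,0,0,0,0,0])

```text
time_s: 6.62
ee_pos: [486.5, 371.3, 144.7]
eef_rot: [[0.882, 0.471, -0.0], [0.471, -0.882, -0.0], [-0.0, 0.0, -1.0]]
contact_force: [0.2, 1.2, -0.3]
opening: 0.006
```

Run:
```python
from h import *
p,R=rep()
P=[optics.capture(n) for n in("scene","top")]
cv2.imwrite("pics/hov.png",np.hstack([cv2.resize(P[0]["frame"][80:190,250:370],(400,367)),cv2.resize(P[1]["frame"][210:310,40:149],(400,367))]))
```

```text
6.62 [486.5 371.3 144.7] [[0.882, 0.471, -0.0], [0.471, -0.882, -0.0], [-0.0, 0.0, -1.0]] q [ -3.  38. -52.  98.  34.  61. -38.] F [ 0.2  1.2 -0.3] 0.01
```

View pics/hov.png

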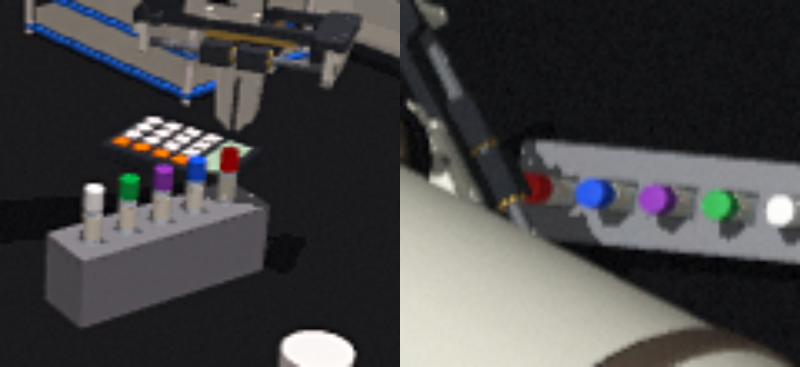

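The hover views show the shut fingertips just above the red cap and clear of it. I'll complete the dwell, rise, and swing back.

>>> servo_tool(plan=[0,0,0,0,0,0,0,0,0,0,0,0,0,0,0,0,0,0,0,0,0,0,0,0,0,0,0,0,0,0,0,0,0,0,0,0,0,0,0,0,0,0,0,0,0,0,0,0,0,0,0,0,0,0,0,0,0,0,0,0])

```text
time_s: 7.55
ee_pos: [486.5, 371.3, 144.7]
eef_rot: [[0.882, 0.471, 0.0], [0.471, -0.882, 0.0], [0.0, 0.0, -1.0]]
contact_force: [0.5, -0.0, -0.6]
opening: 0.004
```

>>> servo_tool(plan=[0,0,0,0,0,0,0,0,0,0,0,0,0,0,0,0,0,0,0,0,0,0,0,0,0,0,0,0,0,0,0,0,0,0,0,0,0,0,0,0,0,0,0,0,0,0,0,0,0,0,0,0,0,0,0,0,0,0,0,0])

```text
time_s: 8.38
ee_pos: [486.5, 371.3, 144.7]
eef_rot: [[0.882, 0.471, 0.0], [0.471, -0.882, 0.0], [0.0, -0.0, -1.0]]
contact_force: [0.7, -0.5, 0.1]
opening: 0.008
```

>>> servo_tool(plan=[0,0,-20,0,0,0,0,0,-30,0,0,0,0,0,-30,0,0,0,1,20,0,0,0,0.03,1,36,0,0,0,0.06,1,36,0,0,0,0.06,1,36,0,0,0,0.06,1,36,0,0,0,0.06,1,36,0,0,0,0.06,1,36,0,0,0,0.06])

```text
time_s: 9.22
ee_pos: [568.6, 149.6, 224.8]
eef_rot: [[0.995, 0.097, 0.001], [0.097, -0.995, 0.0], [0.001, -0.0, -1.0]]
contact_force: [1.2, 0.4, 0.4]
opening: 0.004
```

>>> servo_tool(plan=[1,36,0,0,0,0.06,1,36,0,0,0,0.06,1,36,0,0,0,0.06,1,36,0,0,0,0.06,1,36,0,0,0,0.06,1,36,0,0,0,0.06,1,36,0,0,0,0.06,1,36,0,0,0,0.06,0,0,0,0,0,0,0,0,0,0,0,0])

```text
time_s: 10.05
ee_pos: [543.7, -136.4, 224.6]
eef_rot: [[0.927, -0.376, -0.001], [-0.376, -0.927, -0.001], [-0.0, 0.001, -1.0]]
contact_force: [0.1, 1.0, 0.1]
opening: 0.004
```

Run:
```python
from h import *
p,R=rep()
print("tool shift to above well at z73",(R.T@(np.array([479.5,-242,73])-p)).round(1))
```

```text
10.05 [ 543.7 -136.4  224.6] [[0.927, -0.376, -0.001], [-0.376, -0.927, -0.001], [-0.0, 0.001, -1.0]] q [ 45.  23. -42. 102.  17.  62. -26.] F [0.1 1.  0.1] 0.0
tool shift to above well at z73 [-19.8 121.9 151.7]
```

>>> servo_tool(plan=[-4,33,0,0,0,0,-4,33,0,0,0,0,-4,33,0,0,0,0,-4,33,0,0,0,0,-4,30,0,0,0,0,0,0,25,0,0,0,0,0,25,0,0,0,0,0,0,0,0,0,0,0,0,0,0,0])

```text
time_s: 10.8
ee_pos: [465.9, -274.0, 174.1]
eef_rot: [[0.93, -0.368, -0.002], [-0.368, -0.93, 0.003], [-0.003, -0.002, -1.0]]
contact_force: [-0.2, -0.4, 0.0]
opening: 0.003
```

Run:
```python
from h import *
p,R,w=wrist("w3")
print("tool shift",(R.T@(np.array([479.5,-242,73])-p)).round(1),"proj",proj(w,[479.5,-242,53]))
for x in optics.mark_of(w,"free_well"): print(np.round(x["point"],1),x["conf"],atz(w,x["point"],53).round(1))
```

```text
10.8 [ 465.9 -274.   174.1] [[0.93, -0.368, -0.002], [-0.368, -0.93, 0.003], [-0.003, -0.002, -1.0]] q [ 59.  24. -39. 107.  18.  55. -10.] F [-0.2 -0.4  0. ] 0.0
tool shift [  1.1 -34.6 101.2] proj [260.1 144.3]
[258.  144.3] 0.58 [ 477.8 -241.4   53. ]
```

View pics/w3.png

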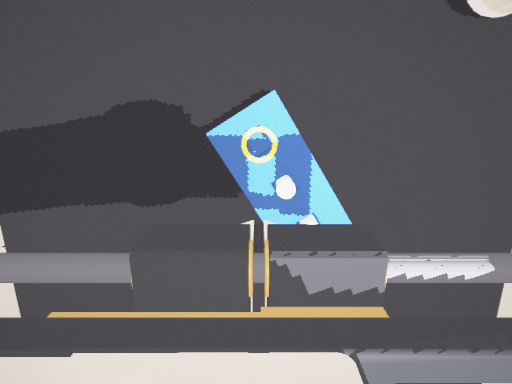

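The ring's centre is at (259,145), against a predicted (260,144). I'll shift over it, go down and dwell.

>>> servo_tool(plan=[0,-17,0,0,0,0,1,-18,0,0,0,0,0,0,25,0,0,0,0,0,25,0,0,0,0,0,25,0,0,0,0,0,22,0,0,0,0,0,0,0,0,0,0,0,0,0,0,0,0,0,0,0,0,0,0,0,0,0,0,0])

```text
time_s: 11.73
ee_pos: [481.7, -244.5, 79.9]
eef_rot: [[0.929, -0.371, 0.003], [-0.371, -0.929, -0.002], [0.004, 0.0, -1.0]]
contact_force: [0.2, -0.4, 0.5]
opening: 0.009
```

>>> servo_tool(plan=[0,0,0,0,0,0,0,0,0,0,0,0,0,0,0,0,0,0,0,0,0,0,0,0,0,0,0,0,0,0,0,0,0,0,0,0,0,0,0,0,0,0,0,0,0,0,0,0,0,0,0,0,0,0,0,0,0,0,0,0])

```text
time_s: 12.57
ee_pos: [479.8, -244.0, 77.7]
eef_rot: [[0.929, -0.371, -0.0], [-0.371, -0.929, 0.0], [-0.0, -0.0, -1.0]]
contact_force: [0.3, 0.9, -1.0]
opening: 0.006
```

Run:
```python
from h import *
p,R=rep()
print("off well",(p-[479.5,-242,53]).round(1))
P=[optics.capture(n) for n in("scene","top")]
cv2.imwrite("pics/hov2.png",np.hstack([cv2.resize(P[0]["frame"][170:280,70:190],(400,367)),cv2.resize(P[1]["frame"][200:300,310:419],(400,367))]))
```

```text
12.57 [ 479.8 -244.    77.7] [[0.929, -0.371, -0.0], [-0.371, -0.929, 0.0], [-0.0, -0.0, -1.0]] q [ 52.  32. -35. 111.  25.  45. -19.] F [ 0.3  0.9 -1. ] 0.01
off well [ 0.3 -2.  24.7]
```

View pics/hov2.png

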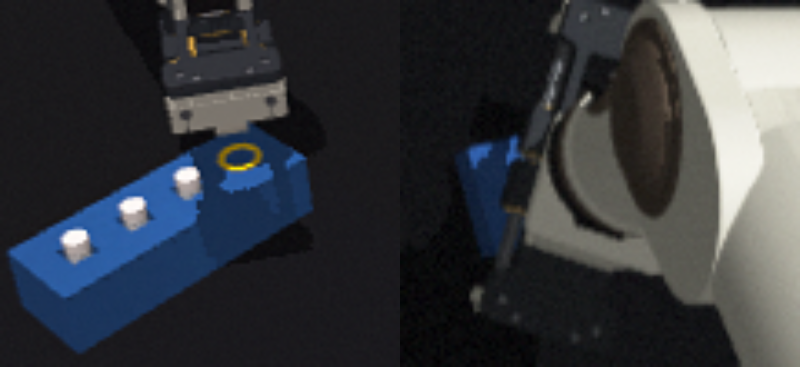

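The views show the fingertips roughly 2.5 cm above the ring, with no contact. I'll complete the dwell, rise, and move towards the green key, stopping 50 mm short for a wrist look.

>>> servo_tool(plan=[0,0,0,0,0,0,0,0,0,0,0,0,0,0,0,0,0,0,0,0,0,0,0,0,0,0,0,0,0,0,0,0,0,0,0,0,0,0,0,0,0,0,0,0,0,0,0,0,0,0,0,0,0,0,0,0,0,0,0,0])

```text
time_s: 13.5
ee_pos: [479.8, -244.0, 77.7]
eef_rot: [[0.929, -0.371, 0.0], [-0.371, -0.929, -0.0], [0.0, 0.0, -1.0]]
contact_force: [-0.7, -0.3, 1.1]
opening: 0.003
```

>>> servo_tool(plan=[0,0,0,0,0,0,0,0,0,0,0,0,0,0,0,0,0,0,0,0,0,0,0,0,0,0,0,0,0,0,0,0,0,0,0,0,0,0,0,0,0,0,0,0,0,0,0,0,0,0,0,0,0,0,0,0,0,0,0,0])

```text
time_s: 14.33
ee_pos: [479.8, -244.0, 77.8]
eef_rot: [[0.929, -0.371, 0.0], [-0.371, -0.929, -0.0], [0.0, -0.0, -1.0]]
contact_force: [-0.1, -0.1, 0.6]
opening: 0.004
```

>>> servo_tool(plan=[0,0,-30,0,0,0,0,0,-30,0,0,0,0,0,-30,0,0,0,4,-33,0,0,0,0,4,-33,0,0,0,0,5,-33,0,0,0,0,5,-33,0,0,0,0,5,-33,0,0,0,0,5,-33,0,0,0,0,5,-32,0,0,0,0])

```text
time_s: 15.17
ee_pos: [596.4, -41.1, 167.8]
eef_rot: [[0.929, -0.371, 0.0], [-0.371, -0.929, -0.0], [0.0, -0.0, -1.0]]
contact_force: [0.3, -0.7, -0.4]
opening: 0.006
```

>>> servo_tool(plan=[0,0,0,0,0,0,0,0,0,0,0,0,0,0,0,0,0,0])

```text
time_s: 15.42
ee_pos: [595.4, -43.1, 167.4]
eef_rot: [[0.929, -0.371, -0.001], [-0.371, -0.929, -0.001], [-0.001, 0.001, -1.0]]
contact_force: [-0.6, -1.4, -0.3]
opening: 0.005
```

Run:
```python
from h import *
p,R,w=wrist("w4")
G=np.array([614.5,4.5,65])
print("tool shift",(R.T@(G-p)).round(1),"proj",proj(w,G))
for x in optics.mark_of(w,"green_key_top"): print(np.round(x["point"],1),x["conf"],atz(w,x["point"],65).round(1))
```

```text
15.42 [595.4 -43.1 167.4] [[0.929, -0.371, -0.001], [-0.371, -0.929, -0.001], [-0.001, 0.001, -1.0]] q [ 32.  31. -40.  99.  23.  58. -39.] F [-0.6 -1.4 -0.3] 0.01
tool shift [  0.2 -51.4 102.3] proj [259. 126.]
[258.  124.9] 0.75 [614.1   5.6  65. ]
```

View pics/w4.png

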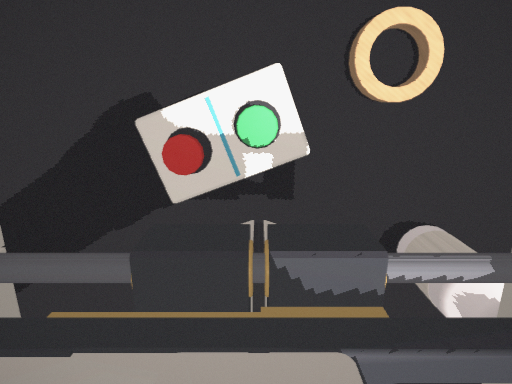

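The green key is at (258,125), against a predicted (259,126). The red key is well to one side. I'll go over the green key to just above its head.

>>> servo_tool(plan=[0,-26,0,0,0,0,0,-26,0,0,0,0,0,0,25,0,0,0,0,0,25,0,0,0,0,0,25,0,0,0,0,0,15,0,0,0,0,0,0,0,0,0,0,0,0,0,0,0,0,0,0,0,0,0])

```text
time_s: 16.27
ee_pos: [616.1, 5.2, 79.1]
eef_rot: [[0.928, -0.372, 0.002], [-0.372, -0.928, 0.0], [0.002, -0.001, -1.0]]
contact_force: [0.7, 0.3, -0.0]
opening: 0.006
```

>>> servo_tool(plan=[0,0,3,0,0,0,0,0,3,0,0,0,0,0,3,0,0,0,0,0,3,0,0,0,0,0,2,0,0,0,0,0,2,0,0,0,0,0,0,0,0,0,0,0,0,0,0,0])

```text
time_s: 16.93
ee_pos: [615.2, 5.6, 61.7]
eef_rot: [[0.929, -0.371, 0.0], [-0.371, -0.929, 0.0], [0.0, -0.0, -1.0]]
contact_force: [0.6, 0.3, 0.2]
opening: 0.006
```

>>> servo_tool(plan=[0,0,2,0,0,0,0,0,2,0,0,0,0,0,1,0,0,0,0,0,0,0,0,0])

```text
time_s: 17.27
ee_pos: [615.2, 5.6, 57.3]
eef_rot: [[0.929, -0.371, 0.0], [-0.371, -0.929, -0.0], [0.0, 0.0, -1.0]]
contact_force: [-2.3, -0.6, 8.3]
opening: 0.003
```

>>> servo_tool(plan=[0,0,1,0,0,0,0,0,1,0,0,0,0,0,0,0,0,0])

```text
time_s: 17.52
ee_pos: [615.4, 5.7, 57.1]
eef_rot: [[0.929, -0.371, 0.001], [-0.371, -0.929, -0.001], [0.001, 0.001, -1.0]]
contact_force: [-6.7, -0.3, 20.9]
opening: 0.003
```

The tips stopped at z = 57.1 with the force up to 21 N, so the key is at its end stop. I'll move clear and check.

>>> servo_tool(plan=[0,0,-10,0,0,0,0,0,-25,0,0,0,0,0,-30,0,0,0,0,0,-30,0,0,0,0,26,-10,0,0,0,0,26,0,0,0,0,0,0,0,0,0,0,0,0,0,0,0,0,0,0,0,0,0,0])

```text
time_s: 18.27
ee_pos: [595.5, -42.4, 159.4]
eef_rot: [[0.929, -0.371, -0.0], [-0.371, -0.929, 0.001], [-0.001, -0.001, -1.0]]
contact_force: [-0.9, -0.2, -0.8]
opening: 0.007
```

Run:
```python
from h import *
p,R,w=wrist("w5")
for z in(65,57): print(z,proj(w,[614.3,5.5,z]))
m=w["frame"].astype(int);g=(m[...,1]>80)&(m[...,2]<.5*m[...,1])&(m[...,0]<.8*m[...,1]);g[:, :220]=0;g[:,310:]=0
r=(m[...,2]>90)&(m[...,1]<.4*m[...,2])&(m[...,0]<.4*m[...,2]);r[220:]=0
for k,v in(("green",g),("red",r)):
    ys,xs=np.nonzero(v);print(k,v.sum(),"diam",2*np.sqrt(v.sum()/np.pi),xs.mean(),ys.mean())
a=cv2.imread("pics/scene.png");b=optics.capture("scene")["frame"]
cv2.imwrite("pics/fin.png",np.hstack([cv2.resize(x[170:240,210:300],(400,311)) for x in(a,b)]))
```

```text
18.27 [595.5 -42.4 159.4] [[0.929, -0.371, -0.0], [-0.371, -0.929, 0.001], [-0.001, -0.001, -1.0]] q [ 31.  31. -40. 100.  23.  58. -39.] F [-0.9 -0.2 -0.8] 0.01
65 [258.3 126.7]
57 [258.4 126. ]
green 235 diam 17.297725082009 251.82978723404256 129.82127659574468
red 1385 diam 41.99329433919421 180.4707581227437 156.68303249097474
```

View pics/fin.png

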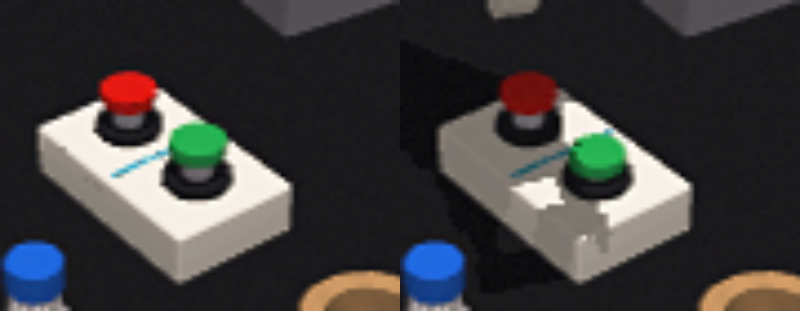

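The before/after crop shows the green key down, its head now close to the collar. The red key is still up, and the bottle and tape have not moved. I'm handing the job in.

```bash
python3 -c "
from cell import bot
print(bot.job_done())"
```

```text
the job is handed in; nothing more can be done
None
```

The job is finished and handed in after about 18 s of the 58 s allowed. The interface gives no verdict, so success is my own reading of the checks below.

- **Red-capped tube:** the shut fingertips hovered about 2.3 cm above the red cap for over 2.5 s. The arm stood within about 3 mm of the measured cap centre, and the force reading stayed at noise level.
- **Free well:** the fingertips then hovered about 2.5 cm above the yellow ring for over 2.5 s, about 2 mm from its centre, again without contact.
- **Green key:** I pressed it until the tips stopped at 57.1 mm with about 21 N, which matches the 57 mm given for fully down. I then moved clear, to about 160 mm above the bench.

**Last checks:** the before/after picture of the panel shows the green key down and the red key still up. The bottle cap and tape in view had not moved, and the force was near zero.

**Not confirmed:**
- My colour measurement of the green key in the last wrist picture was unusable because the key was partly in shadow, so I relied on the scene picture and the contact height.
- I did not re-measure the tubes, cups and jar at the end. The force reading stayed at noise level (under about 2 N) after every move except the key press, which is coarser than the 0.3 N contact limit.

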